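# Set up the tile easel on the decorating turntable

## Robot

A 7-joint arm with a two-finger parallel gripper is mounted at the origin on the work surface. World frame = base frame: x ahead of the robot, y to its left, z up, the work surface at z = 0. Lengths are in m, angles in rad, forces in N, time in s.
With the tool pointing down it reaches from about 0.425 to 0.925 m from the base axis. Payload 6.8 kg.
Tool frame: the origin (TCP) lies on the centre line of the jaws, within the pads' length; the fingertips stand 14 mm ahead of it and the grasp point (between the pads) lies 5 mm behind it; z points along the fingers, y is the line along which they close (so a half turn about z gives the same grasp; the last joint's range is limited). The gripper opens to 85 mm and grips with 20 to 120 N. Pads are 22 mm wide; open, the fingers measure 114 mm over their backs; the gripper's body (76 mm by 85 mm) begins 54 mm behind the grasp point. The pads swing forward as they close: fully open they stand 13 mm farther back than shut.
Start: joints at [-1.426, 0.477, 0.022, 1.555, -0.011, 1.109, -0.083], TCP at [0.169, 0.654, 0.245] pointing down, gripper open.
Joint ranges: [-2.96, 2.96], [-0.34, 2.1], [-1.41, 1.46], [0.24, 2.44], [-1.37, 4.51], [0.17, 1.92], [-2.96, 2.96]. Speed limits (rad/s): [2.39, 2.39, 3.14, 3.14, 3.14, 3.14, 3.14].

## Interface

Orientations are given as a unit quaternion [w, x, y, z].
In Python, from station import bot gives the robot as it stands. The module is installed in compiled form; this text tells all that it offers.
- The arm moves only by the tool drive_tool, never from a script. Its argument "commands" is a list of rows, each an object with "hand": the opening, from 0 (shut) to 1 (fully open); "translation": the shift along the world's x, y, z in mm, a list of three; "angular": the turn, a rotation vector about the world's x, y, z in rad, a list of three. In form: [{"hand": hand, "translation": [tx, ty, tz], "angular": [ax, ay, az]}, ...]. A call has 1 to 12 rows; each row is the pose to reach, as a shift and turn from the pose commanded when the call began; what a row does not reach only later rows make up. A row lasts 1/8 s, in which the tool goes at most 62.5 mm and 10.7 degrees, less where a joint would pass 70% of its speed; a pose out of reach is approached as far as the arm can. A call with a gripper value outside its range is refused whole. The fingers move at their own pace and stop on an object; "force" is the grip in N (left out, the last holds). Time passes only in rows, so rows that repeat a pose let the fingers close. It gives the time, the measured TCP pose, the force, the opening and the grip force at its end, in the units of the state.
- bot.get_obs(): the state, without advancing time (a new reading comes with each control period).
- bot.read_camera(name): name is "side" or "top"; returns the picture (480x640x3 uint8, red, green, blue); there is no depth.
- bot.camera_model(name): a dict with "fx", "fy", "cx", "cy" (pixels), "view" (4x4, takes a point from world to camera coordinates). Camera axes: x right, y up, looking along -z (the intrinsics and any distortion apply to the point x, -y, -z); pixel columns grow to the right and rows downward; lengths in m; the calibration is good to about 2 mm. A picture is of the moment at which its call begins. camera_model takes no time and is no camera call.
- bot.hand_in(): hands the job in; it is judged then, once.
Trained networks look in the newest picture that a camera, given by its name, has taken for a name from the list of things; names that differ only in an ending like _2 or _b are one class to them, and where a whole thing is asked for, a point or a joint stands for the part that bears it (a point fixed in the world has none). Each returns a list of dicts, best first, with "score" (0 to 1); they miss things now and then, are a little off and sometimes report something else, mostly with a low value. They report only what shows in the picture. A call takes as long as a camera call.
- bot.find_in(camera, query): "position" ([column, row] in pixels, amid what is visible of it).
- bot.outline_of(camera, query): "pixels" (480x640 bool, what is visible of it) and "position" ([column, row] in pixels, amid what is visible of it).
The state is a dict: "t": time; "q": joint angles; "joint_vel": joint speeds; "joint_torque": joint torques, N m; "eef_pos": TCP position; "tool_rot": TCP orientation; "contact_force": force on the tool from outside, world axes, zero at the start; "torque": the same for the moment, N m; "gripper_width": opening from 0.0 (shut) to 1.0 (fully open); "grasp_force": force on a finger pad.
Only numpy, scipy, OpenCV 4.12 (cv2) and the standard library are available. Lean on these libraries where they do the work, as an engineer would, in place of code of your own. Each camera call takes 0.05 s, during which the arm holds its last target. There are 200 camera calls.

## Task

Get the tile easel ready for glazing: lift the sprung plunger knob, swing the turntable head anticlockwise (seen from above) a sixth of a turn to its stop and let the plunger drop fully home in the second hole. Then, with the easel still leaning back, flip its kickstand leg over centre until it is fully down, and after that raise the easel by its top bar and hold it upright: nothing else stops it tipping back, so finish still holding it there, and leave the other things on the table where they stand.

Things in the scene. Friction and masses are not known exactly. Their poses are not given: they have to be found in the camera images.
- stand: Turntable's fixed base, grey disc 230 mm wide. Origin under its centre, on the head's vertical turning axis, on the table. The head above it is an aluminium disc 300 mm wide, top face 62 mm above the table. The plunger starts at -150 degrees from the stand's x axis (anticlockwise positive) and ends at -90, along the stand's -y.
- head (a joint): Turn of the head, rad, anticlockwise from above positive. 0 = plunger in the first hole (start), 1.047 (60 degrees) = second hole. Solid stops lie 0.012 rad beyond each hole: swung lightly against the far stop, the pin lines up with the hole. Friction 0.12 N m; stays where it is left.
- plunger (a joint): Lift of the sprung plunger, m: 0 = home in a hole (head locked), 0.018 = top. The pin clears its hole at 12 mm; swing the head with it lifted. The spring pushes down with 2 N at home, 5 N at 15 mm. Let go between the holes it rides on the ring at about 12 mm and drops in when the head reaches the hole (1.5 mm play each way).
- knob_grip (a point): Middle of the plunger's black round knob, an upright cylinder 28 mm wide and 32 mm tall, 104 mm above the table when home; a 26 mm bush stands below it up to 82 mm. 110 mm from the turning axis, in front of the easel. x points outward from the axis. The head is swung by carrying this knob round the axis; it may slip round in the fingers.
- easel: Plywood panel 170 x 130 mm, white tile on its front, posts and top bar; 0.85 kg. Origin mid hinge line, 82 mm above the table, 30 mm behind the turning axis as seen from the plunger. y along the hinge, z up the panel (vertical when upright), x to the front, towards the plunger. Starts leaning back 0.45 rad on a stop; always falls back unless held (0.6 N at the bar upright, 3 N leaning).
- bar_mid (a point): Middle of the easel's steel top bar: round, 16 mm thick, 120 mm long, parallel to the hinge, at easel point (-20, 0, 210) mm; 292 mm above the table when upright. 62 mm open below it down to the panel, between posts 96 mm apart. Pinch it from above, across the bar; it turns between the fingers as the easel tips.
- leg (a joint): Angle of the kickstand leg on the easel, rad: 0 = folded up along the panel (start), 2.45 = fully down on its stop, foot in front, just above the disc. Grows as the tip swings forward (easel's x) and down. Its heavy foot drives it to the nearer end: centre is where the leg stands vertical (0.45 rad while the easel leans back); past it, it falls down by itself. At most 0.04 N m against the hand.
- leg_pivot (a point): The leg's pivot on a steel hub at the easel's side, easel point (-20, -130, 75) mm; the leg turns about the easel's y axis. z points along the leg to its tip.
- leg_tip (a point): Centre of the leg's heavy steel foot ball, 16 mm wide, 106 mm along the leg from the pivot. The leg is a steel bar 18 mm wide (along the easel's y), 8 mm thick, beside the panel, 36 mm outside its edge. From behind, closed fingertips 60 mm above the pivot can push it forward; a level push to 55 mm in front of the pivot takes it over centre.
- vase_a: Bystander: unglazed grey-brown vase 128 mm tall, 90 mm wide; origin under its foot.
- vase_b: Bystander: paler unglazed vase 115 mm tall, 81 mm wide; origin under its foot.
- mug: Bystander: white mug 85 mm tall, 72 mm wide; origin under it.
- jar: Bystander: glass jar with a steel lid, 85 mm tall, 64 mm wide; origin under it.
- tiles: Bystander: stack of white tiles 100 x 100 x 24 mm; origin under it.
- brush: Bystander: brush 200 mm long lying on the table, origin near its middle.
- puck: Bystander: turned wooden stamp 60 mm wide, 45 mm tall; origin under it.

How it is judged:
On the way, in this order (a step that is already met when the one before it is completed fails the run):
1. the plunger is lifted out of its first hole (value of joint plunger above 0.0115 m and value of joint head below 0.2 rad), for 0.1 s.
2. the head is turned to the second hole and the plunger is fully home in it (value of joint head above 1.02 rad and value of joint plunger below 0.003 m), for 0.3 s.
3. the kickstand leg is fully down while the easel still leans back (value of joint leg above 2.3 rad and angle between easel's own z axis and vertical above 0.2 rad), for 0.3 s.
At the end, for the whole second after the job is handed in: Through the last second the fingers hold the easel (over 0.3 N) within 0.08 rad of upright and still (under 0.15 rad/s), the leg is down (over 2.3 rad), the head is at the second hole (over 1.02 rad) and the plunger home (under 3 mm) (all of step 2 and angle between easel's own z axis and vertical below 0.08 rad and angular speed of easel below 0.15 rad/s and contact force between the fingers and easel above 0.3 N and value of joint leg above 2.3 rad); the arm keeps its last pose, push and grip.
It fails at once if a bystander is knocked or pushed more than 30 mm (distance of any of vase_a, vase_b, mug, jar, tiles, brush, puck from where it was at the start of the episode above 0.03 m).
It also fails if it takes over 64 s, if anything falls off the work surface, if the arm or the gripper's body presses on something with over 40 N, if the wrist force passes 120 N, or if a joint passes its speed limit or range.

## Working session

There is one attempt and no reset: what is moved stays moved. The work goes in short steps, Python scripts to look and compute and a tool call to move; the robot and the scene stay as the last step left them, time stands still between calls to the robot, and variables do not carry over. Pictures are saved under pics/ and viewed, at most 10 in all, crops included, and the job is handed in when it is done.

Besides the shell and the picture viewer there is one more tool, called in YAML: its name, and indented under it one key for each argument. drive_tool: Moves the arm, as the interface text tells. Its arguments: {"type":"object","properties":{"commands":{"type":"array","items":{"type":"object","properties":{"hand":{"type":"number"},"translation":{"type":"array","items":{"type":"number"}},"angular":{"type":"array","items":{"type":"number"}}}}},"force":{"type":"number"}},"required":["commands"]}

```bash
mkdir -p pics; cat > h.py <<'E'
import numpy as np, cv2
from scipy.optimize import least_squares
from station import bot
def proj(m,P):
    p=np.atleast_2d(P); V=np.array(m["view"]); c=p@V[:3,:3].T+V[:3,3]
    x,y,z=c[:,0],-c[:,1],-c[:,2]
    return np.c_[m["fx"]*x/z+m["cx"], m["fy"]*y/z+m["cy"]]
def ray(m,px):
    V=np.array(m["view"]);R=V[:3,:3]
    d=np.array([(px[0]-m["cx"])/m["fx"],-(px[1]-m["cy"])/m["fy"],-1.0])
    return -R.T@V[:3,3], R.T@d
def onz(m,px,z):
    o,d=ray(m,px); return o+d*(z-o[2])/d[2]
def tri(pa):
    A=[];b=[]
    for m,px in pa:
        o,d=ray(m,px);d=d/np.linalg.norm(d);Q=np.eye(3)-np.outer(d,d);A.append(Q);b.append(Q@o)
    x=np.linalg.lstsq(np.vstack(A),np.hstack(b),rcond=None)[0]
    return x,[float(np.linalg.norm(Q@x-bb)) for Q,bb in zip(A,b)]
E
cat > a.py <<'E'
from h import *
np.set_printoptions(precision=4,suppress=True)
print(bot.get_obs())
for c in("side","top"):
    im=bot.read_camera(c); cv2.imwrite(f"pics/{c}0.png",im[:,:,::-1]); m=bot.camera_model(c); print(c,m)
    for n in["stand","knob_grip","easel","bar_mid","leg","leg_pivot","leg_tip","vase_a","vase_b","mug","jar","tiles","brush","puck"]:
        print(n,[(np.round(d["position"],1).tolist(),round(d["score"],2)) for d in bot.find_in(c,n)[:3]])
E
python3 a.py
```

```text
{'t': 0.0, 'q': array([-1.4261,  0.4778,  0.0223,  1.5564, -0.0115,  1.1093, -0.0831]), 'joint_vel': array([ 0.0007, -0.0002, -0.0004,  0.001 , -0.0013, -0.0005,  0.0013]), 'joint_torque': array([ -0.0007, -59.6446,   1.6078, -28.1193,   0.0125,   0.0094,
         0.    ]), 'eef_pos': array([0.1687, 0.653 , 0.2443]), 'tool_rot': array([-0.0001,  0.126 ,  0.992 , -0.0009]), 'contact_force': array([-0.7513, -0.0353,  0.3986]), 'torque': array([-0.0521, -0.0398, -0.0096]), 'grasp_force': 0.0, 'gripper_width': 1.0033511422562444}
side {'fx': 468.02980858227954, 'fy': 468.02980858227954, 'cx': 320.06447864664364, 'cy': 239.37436031768416, 'view': array([[ 0.7799, -0.6257, -0.0187, -0.411 ],
       [ 0.4505,  0.5403,  0.7107, -0.4139],
       [-0.4346, -0.5627,  0.7032, -0.8752],
       [ 0.    ,  0.    ,  0.    ,  1.    ]])}
stand [([337.7, 262.2], 0.82), ([322.6, 292.0], 0.69)]
knob_grip [([324.2, 289.6], 0.49)]
easel [([340.2, 212.3], 0.75), ([339.4, 256.8], 0.34)]
bar_mid [([338.9, 215.5], 0.8), ([406.1, 325.8], 0.7)]
leg [([291.2, 196.8], 0.78)]
leg_pivot [([294.0, 190.8], 0.93)]
leg_
[... 536 characters left out ...]

       [ 0.    ,  0.    ,  0.    ,  1.    ]])}
stand [([284.6, 237.8], 0.89), ([204.9, 226.5], 0.73)]
knob_grip [([324.1, 277.9], 0.6), ([418.4, 200.5], 0.44)]
easel [([256.4, 205.6], 0.8), ([285.9, 237.1], 0.25)]
bar_mid [([262.8, 203.8], 0.64), ([366.4, 182.3], 0.5)]
leg [([202.5, 229.7], 0.62)]
leg_pivot [([201.3, 226.5], 0.73), ([419.5, 200.7], 0.49), ([322.4, 280.2], 0.3)]
leg_tip [([203.1, 228.6], 0.71)]
vase_a [([155.9, 267.2], 0.65), ([171.0, 206.3], 0.6)]
vase_b [([155.9, 267.2], 0.65), ([171.0, 206.3], 0.6)]
mug [([194.9, 325.4], 0.77), ([257.4, 206.2], 0.59)]
jar [([366.2, 181.7], 0.61)]
tiles [([431.5, 308.2], 0.77)]
brush [([419.0, 201.0], 0.87), ([366.7, 182.6], 0.62)]
puck []
```

View pics/side0.png

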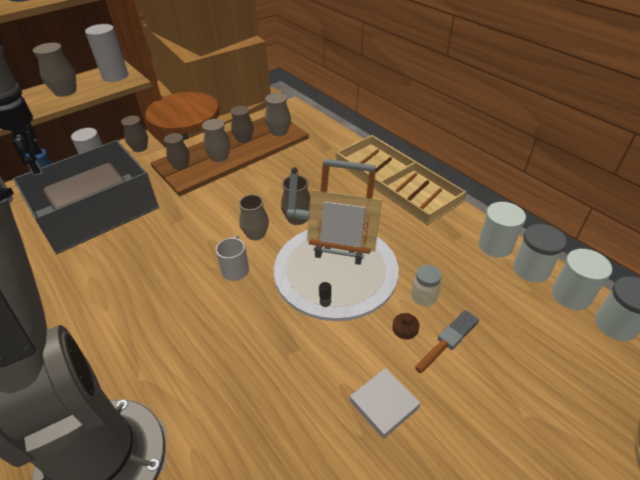

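View pics/top0.png

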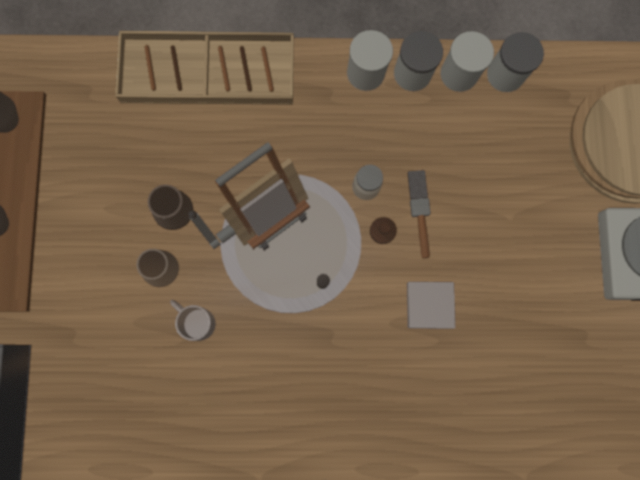

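```bash
cat > geo.py <<'E'
from h import *
from scipy.spatial.transform import Rotation as Ro
def model(x,y,phi,lean=0.45,leg=0.0):
    c=np.array([x,y,0]);R=Ro.from_euler('z',phi).as_matrix()
    E=R@Ro.from_euler('y',-lean).as_matrix(); o=c+R@np.array([-.03,0,.082])
    e=lambda *p:o+E@np.array(p)
    ld=E@Ro.from_euler('y',leg).as_matrix()@np.array([0,0,1.])
    pv=e(-.02,-.13,.075)
    return dict(knob=c+R@np.array([.11,0,.104]),knobtop=c+R@np.array([.11,0,.12]),centre=c+np.array([0,0,.062]),
      barR=e(-.02,.06,.21),barL=e(-.02,-.06,.21),bar=e(-.02,0,.21),pivot=pv,tip=pv+.106*ld)
E
cat > b.py <<'E'
from geo import *
np.set_printoptions(precision=4,suppress=True)
ms,mt=[bot.camera_model(c) for c in("side","top")]
# refine: outlines of parts
import sys
obs={}
for c in("side","top"):
    for n in("knob_grip","leg_tip","stand","bar_mid"):
        for d in bot.outline_of(c,n)[:2]:
            ys,xs=np.nonzero(d["pixels"]); 
            if len(xs): print(c,n,round(d["score"],2),np.round(d["position"],1),"bbox",xs.min(),xs.max(),ys.min(),ys.max(),len(xs))
S=dict(knob=(325,290),tip=(294,172),barL=(324,163.5),barR=(374,168.5),centre=(336.5,268))
T=dict(knobtop=(323,281),tip=(195,213),barL=(221,182),barR=(270,150),centre=(291.5,242))
def res(p):
    M=model(*p); return np.concatenate([(proj(m,M[k])[0]-v) for m,D in((ms,S),(mt,T)) for k,v in D.items()])
r=least_squares(res,[0.63,0.03,-2.3],loss="soft_l1"); print(r.x,np.round(res(r.x).reshape(-1,2),1).tolist())
print("tri tip",tri([(ms,S["tip"]),(mt,T["tip"])])," bar",tri([(ms,(349,166)),(mt,(245.5,166))]),"knob",tri([(ms,S["knob"]),(mt,(323,281.5))]))
p=r.x
for nm,M in(("start",model(*p)),("turned",model(p[0],p[1],p[2]+1.047)),("up",model(p[0],p[1],p[2]+1.047,0.,2.45))):
    print(nm); [print("  ",k,v) for k,v in M.items()]
for n,z,px in(("vase_a",.128,(166,199)),("vase_b",.115,(153,263)),("mug",.085,(194,323)),("jar",.085,(370,178)),("puck",.045,(383,229)),("tiles",.024,(431,306))):
    print(n,onz(mt,px,z))
E
python3 b.py
```

```text
side knob_grip 0.51 [323.3 290.1] bbox 319 330 282 299 177
side leg_tip 0.78 [293.8 190. ] bbox 287 298 167 217 396
side stand 0.63 [405.2 327.4] bbox 393 420 313 339 594
side stand 0.59 [335.4 260.2] bbox 274 398 159 320 13286
side bar_mid 0.62 [339.1 216.4] bbox 287 381 159 257 5403
top leg_tip 0.88 [204.3 229.1] bbox 188 218 210 247 422
top stand 0.63 [284.3 235. ] bbox 188 361 142 312 17308
top bar_mid 0.75 [260.1 205.3] bbox 188 308 143 248 6173
top bar_mid 0.55 [384.2 232. ] bbox 369 396 217 243 589
[ 0.6156  0.0477 -2.4932] [[-0.1, 0.8], [0.7, -1.8], [0.4, -1.6], [1.4, 0.1], [-0.6, -0.9], [1.1, -0.1], [-1.3, 1.4], [-2.3, 1.6], [1.6, -4.0], [0.2, 0.7]]
tri tip (array([0.6393, 0.2279, 0.2313]), [0.002974629802652728, 0.002974629802652776])  bar (array([0.7244, 0.1316, 0.2614]), [4.054619312582803e-05, 4.054619312539398e-05]) knob (array([ 0.5287, -0.0174,  0.1049]), [0.0005272711314779521, 0.0005272711314780188])
start
   knob [ 0.5279 -0.0187  0.104 ]
   knobtop [ 0.5279 -0.0187  0.12  ]
   centre [0.6156 0.0477 0.062 ]
   barR [0.7629 0.0841 0.2624]
   barL [0.6904 0.1797 0.2624]
   bar [0.7267 0.1319 0.2624]
   pivot [0.6014 0.2001 0.1408]
   tip [0.6381 0.2279 0.2363]
turned
   knob [ 0.6293 -0.0614  0.104 ]
   knobtop [ 0.6293 -0.0614  0.12  ]
   centre [0.6156 0.0477 0.062 ]
   barR [0.6578 0.1935 0.2624]
   barL [0.5387 0.1786 0.2624]
   bar [0.5983 0.186  0.2624]
   pivot [0.4766 0.1116 0.1408]
   tip [0.4709 0.1573 0.2363]
up
   knob [ 0.6293 -0.0614  0.104 ]
   knobtop [ 0.6293 -0.0614  0.12  ]
   centre [0.6156 0.0477 0.062 ]
   barR [0.6689 0.1048 0.292 ]
   barL [0.5498 0.0899 0.292 ]
   bar [0.6094 0.0974 0.292 ]
   pivot [0.4804 0.0812 0.157 ]
   tip [0.4888 0.0141 0.0754]
vase_a [0.6934 0.304  0.128 ]
vase_b [0.5633 0.3276 0.115 ]
mug [0.4442 0.2458 0.085 ]
jar [ 0.7528 -0.1188  0.085 ]
puck [ 0.6498 -0.1502  0.045 ]
tiles [ 0.4846 -0.2543  0.024 ]
```

drive_tool:
  commands:
    - {"hand":1,"translation":[30,-55,0],"angular":[0,0,-0.17]}
    - {"hand":1,"translation":[60,-110,0],"angular":[0,0,-0.34]}
    - {"hand":1,"translation":[90,-165,0],"angular":[0,0,-0.51]}
    - {"hand":1,"translation":[120,-220,0],"angular":[0,0,-0.68]}
    - {"hand":1,"translation":[150,-275,0],"angular":[0,0,-0.85]}
    - {"hand":1,"translation":[180,-330,0],"angular":[0,0,-1.02]}
    - {"hand":1,"translation":[210,-385,0],"angular":[0,0,-1.19]}
    - {"hand":1,"translation":[240,-440,0],"angular":[0,0,-1.36]}
    - {"hand":1,"translation":[270,-495,0],"angular":[0,0,-1.53]}
    - {"hand":1,"translation":[300,-550,0],"angular":[0,0,-1.7]}
    - {"hand":1,"translation":[330,-610,0],"angular":[0,0,-1.87]}
    - {"hand":1,"translation":[359,-665,0],"angular":[0,0,-2.04]}
  force: 30

```text
t: 3.4
eef_pos: [0.526, -0.008, 0.2458]
tool_rot: [-0.0, 0.912, 0.41, 0.001]
contact_force: [1.3, 1.0, 1.0]
gripper_width: 1.004
grasp_force: 0.0
```

drive_tool:
  commands:
    - {"hand":1,"translation":[0,-4,0],"angular":[0,0,-0.15]}
    - {"hand":1,"translation":[0,-8,0],"angular":[0,0,-0.2]}
    - {"hand":1,"translation":[0,-8,0],"angular":[0,0,-0.2]}
    - {"hand":1,"translation":[0,-8,0],"angular":[0,0,-0.2]}

```text
t: 3.9
eef_pos: [0.525, -0.0132, 0.2453]
tool_rot: [-0.0, 0.947, 0.32, 0.0]
contact_force: [-1.3, -0.0, -0.1]
gripper_width: 1.001
grasp_force: 0.0
```

drive_tool:
  commands:
    - {"hand":1,"translation":[0,0,-60],"angular":[0,0,0]}
    - {"hand":1,"translation":[0,0,-90],"angular":[0,0,0]}
    - {"hand":1,"translation":[0,0,-90],"angular":[0,0,0]}
    - {"hand":1,"translation":[0,0,-90],"angular":[0,0,0]}

```text
t: 4.4
eef_pos: [0.526, -0.0141, 0.1565]
tool_rot: [0.0, 0.948, 0.319, 0.001]
contact_force: [0.8, 0.5, 0.2]
gripper_width: 0.996
grasp_force: 0.0
```

```bash
cat > s.py <<'E'
import sys
from geo import *
np.set_printoptions(precision=4,suppress=True)
o=bot.get_obs();print({k:o[k] for k in("t","q","eef_pos","tool_rot","contact_force","gripper_width","grasp_force")})
for c in sys.argv[2:]:
    im=bot.read_camera(c);cv2.imwrite(f"pics/{c}{sys.argv[1]}.png",im[:,:,::-1])
    m=bot.camera_model(c)
    print(c,"tcp px",proj(m,o["eef_pos"]))
E
python3 s.py 1 side top; python3 - <<'E'
import cv2,numpy as np
a=cv2.imread('pics/side1.png')[180:330,230:430];b=cv2.imread('pics/top1.png')[180:330,220:420]
cv2.imwrite('pics/c1.png',cv2.resize(np.hstack([a,b]),(800,300),interpolation=cv2.INTER_CUBIC))
E
```

```text
{'t': 4.4, 'q': array([-0.6382,  0.4101,  0.6896,  2.03  , -0.3553,  0.8184, -0.6638]), 'eef_pos': array([ 0.526 , -0.0141,  0.1565]), 'tool_rot': array([0.0001, 0.9477, 0.3192, 0.0009]), 'contact_force': array([0.8072, 0.5473, 0.2305]), 'gripper_width': 0.9961564507050141, 'grasp_force': 0.0}
side tcp px [[322.4926 274.1766]]
top tcp px [[322.4905 279.8192]]
```

View pics/c1.png

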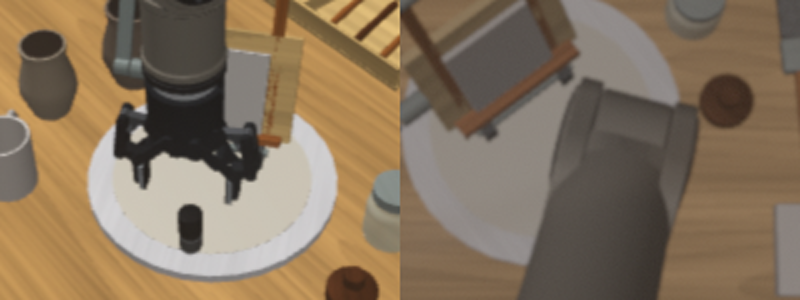

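drive_tool:
  commands:
    - {"hand":1,"translation":[2,-5,-30],"angular":[0,0,0]}
    - {"hand":1,"translation":[2,-5,-56],"angular":[0,0,0]}
    - {"hand":1,"translation":[2,-5,-56],"angular":[0,0,0]}
    - {"hand":0.2,"translation":[2,-5,-56],"angular":[0,0,0]}
    - {"hand":0.2,"translation":[2,-5,-56],"angular":[0,0,0]}
    - {"hand":0.1,"translation":[2,-5,-56],"angular":[0,0,0]}
    - {"hand":0.1,"translation":[2,-5,-56],"angular":[0,0,0]}
    - {"hand":0.1,"translation":[2,-5,-56],"angular":[0,0,0]}
  force: 35

```text
t: 5.5
eef_pos: [0.5272, -0.0187, 0.1]
tool_rot: [-0.001, 0.948, 0.319, 0.0]
contact_force: [-1.9, 1.3, 7.4]
gripper_width: 0.316
grasp_force: 34.6
```

drive_tool:
  commands:
    - {"hand":0.1,"translation":[0,0,6],"angular":[0,0,0]}
    - {"hand":0.1,"translation":[0,0,12],"angular":[0,0,0]}
    - {"hand":0.1,"translation":[0,0,16],"angular":[0,0,0]}
    - {"hand":0.1,"translation":[0,0,16],"angular":[0,0,0]}
    - {"hand":0.1,"translation":[0,0,16],"angular":[0,0,0]}
    - {"hand":0.1,"translation":[0,0,16],"angular":[0,0,0]}

```text
t: 6.25
eef_pos: [0.5273, -0.019, 0.1152]
tool_rot: [-0.0, 0.948, 0.319, 0.0]
contact_force: [2.3, 4.4, -6.1]
gripper_width: 0.32
grasp_force: 34.8
```

```bash
python3 s.py 2 side; python3 - <<'E'
import cv2,numpy as np
a=cv2.imread('pics/side2.png')[180:330,230:430]
cv2.imwrite('pics/c2.png',cv2.resize(a,(600,450),interpolation=cv2.INTER_CUBIC))
E
python3 - <<'E'
import numpy as np
# arc from grasp centre
for c in((0.6156,0.0477),):
    p=np.array([0.5279,-0.0187]);d=p-np.array(c)
    for k in range(1,11):
        a=k*1.047/10;R=np.array([[np.cos(a),-np.sin(a)],[np.sin(a),np.cos(a)]])
        print(round(a,3),np.round(1000*(R@d-d),1))
E
```

```text
{'t': 6.25, 'q': array([-0.5833,  0.4776,  0.641 ,  2.0523, -0.4199,  0.7408, -0.6016]), 'eef_pos': array([ 0.5273, -0.019 ,  0.1152]), 'tool_rot': array([-0.0001,  0.9478,  0.3189,  0.0001]), 'contact_force': array([ 2.2684,  4.3913, -6.0571]), 'gripper_width': 0.3204570639136162, 'grasp_force': 34.80692982673645}
side tcp px [[324.6579 287.7666]]
0.105 [ 7.4 -8.8]
0.209 [ 15.7 -16.8]
0.314 [ 24.8 -23.8]
0.419 [ 34.6 -29.9]
0.523 [ 44.9 -34.9]
0.628 [ 55.8 -38.9]
0.733 [ 66.9 -41.6]
0.838 [ 78.3 -43.2]
0.942 [ 89.9 -43.6]
1.047 [101.3 -42.8]
```

View pics/c2.png

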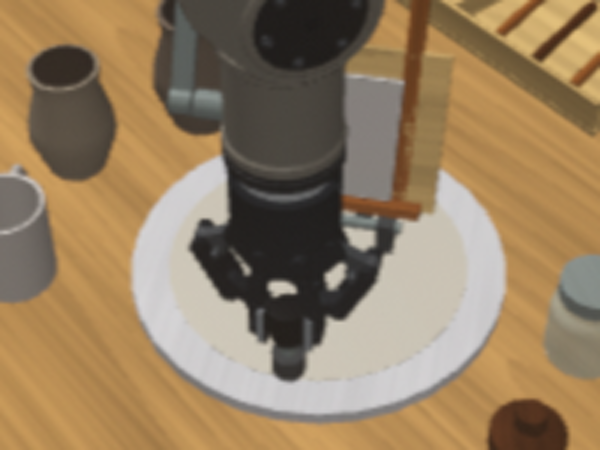

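drive_tool:
  commands:
    - {"hand":0.1,"translation":[7.4,-8.8,0],"angular":[0,0,0.105]}
    - {"hand":0.1,"translation":[15.7,-16.8,0],"angular":[0,0,0.209]}
    - {"hand":0.1,"translation":[24.8,-23.8,0],"angular":[0,0,0.314]}
    - {"hand":0.1,"translation":[34.6,-29.9,0],"angular":[0,0,0.419]}
    - {"hand":0.1,"translation":[44.9,-34.9,0],"angular":[0,0,0.523]}
    - {"hand":0.1,"translation":[55.8,-38.9,0],"angular":[0,0,0.628]}
    - {"hand":0.1,"translation":[66.9,-41.6,0],"angular":[0,0,0.733]}
    - {"hand":0.1,"translation":[78.3,-43.2,0],"angular":[0,0,0.838]}
    - {"hand":0.1,"translation":[89.9,-43.6,0],"angular":[0,0,0.942]}
    - {"hand":0.1,"translation":[99,-43,0],"angular":[0,0,1.03]}
    - {"hand":0.1,"translation":[101,-42.8,0],"angular":[0,0,1.045]}
    - {"hand":0.1,"translation":[101,-42.8,0],"angular":[0,0,1.045]}

```text
t: 7.8
eef_pos: [0.6284, -0.0613, 0.1148]
tool_rot: [-0.0, 0.662, 0.749, 0.0]
contact_force: [2.0, 5.4, -6.3]
gripper_width: 0.318
grasp_force: 35.4
```

```bash
python3 s.py 3 side; python3 - <<'E'
import cv2,numpy as np
a=cv2.imread('pics/side3.png')[150:330,210:450]
cv2.imwrite('pics/c3.png',cv2.resize(a,(720,540),interpolation=cv2.INTER_CUBIC))
E
```

```text
{'t': 7.8, 'q': array([-0.2507,  0.5704,  0.3434,  1.7902, -0.2518,  0.824 ,  0.3372]), 'eef_pos': array([ 0.6284, -0.0613,  0.1148]), 'tool_rot': array([-0.0003,  0.6624,  0.7491,  0.0004]), 'contact_force': array([ 2.0187,  5.393 , -6.2509]), 'gripper_width': 0.318343721669496, 'grasp_force': 35.42249858379364}
side tcp px [[372.3054 276.6826]]
```

View pics/c3.png

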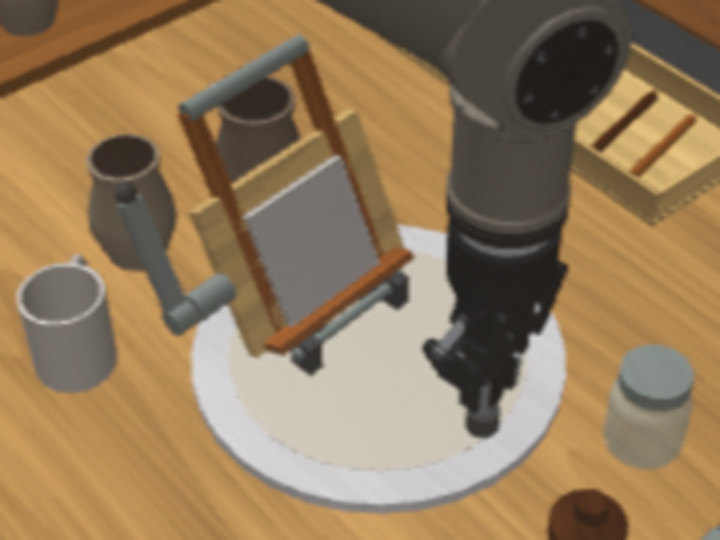

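drive_tool:
  commands:
    - {"hand":0.1,"translation":[1.5,0.2,0],"angular":[0,0,0]}
    - {"hand":0.1,"translation":[3,0.4,0],"angular":[0,0,0]}
    - {"hand":0.1,"translation":[3,0.4,0],"angular":[0,0,0]}
    - {"hand":0.1,"translation":[3,0.4,0],"angular":[0,0,0]}

```text
t: 8.35
eef_pos: [0.63, -0.0611, 0.1144]
tool_rot: [-0.001, 0.662, 0.749, -0.001]
contact_force: [-1.3, 4.2, -5.9]
gripper_width: 0.312
grasp_force: 35.5
```

drive_tool:
  commands:
    - {"hand":0.1,"translation":[-0.5,0,-5],"angular":[0,0,0]}
    - {"hand":0.1,"translation":[-1,0,-10],"angular":[0,0,0]}
    - {"hand":0.1,"translation":[-1,0,-15.5],"angular":[0,0,0]}
    - {"hand":0.1,"translation":[-1,0,-15.5],"angular":[0,0,0]}
    - {"hand":0.1,"translation":[-1,0,-15.5],"angular":[0,0,0]}

```text
t: 8.98
eef_pos: [0.6303, -0.0611, 0.1002]
tool_rot: [-0.0, 0.662, 0.749, 0.0]
contact_force: [-0.3, 5.1, -0.3]
gripper_width: 0.318
grasp_force: 36.1
```

drive_tool:
  commands:
    - {"hand":0.1,"translation":[0,0,-1],"angular":[0,0,0]}
    - {"hand":0.1,"translation":[0,0,-2],"angular":[0,0,0]}
    - {"hand":0.1,"translation":[0,0,-2],"angular":[0,0,0]}

```text
t: 9.35
eef_pos: [0.6312, -0.061, 0.1]
tool_rot: [0.0, 0.662, 0.75, 0.001]
contact_force: [-3.2, 6.5, 11.9]
gripper_width: 0.315
grasp_force: 37.3
```

drive_tool:
  commands:
    - {"hand":0.6,"translation":[0,0,0],"angular":[0,0,0]}
    - {"hand":1,"translation":[0,0,0],"angular":[0,0,0]}
    - {"hand":1,"translation":[0,0,0],"angular":[0,0,0]}
    - {"hand":1,"translation":[0,0,0],"angular":[0,0,0]}
    - {"hand":1,"translation":[0,0,30],"angular":[0,0,0]}
    - {"hand":1,"translation":[0,0,80],"angular":[0,0,0]}
    - {"hand":1,"translation":[0,0,130],"angular":[0,0,0]}
    - {"hand":1,"translation":[0,0,180],"angular":[0,0,0]}
    - {"hand":0.5,"translation":[0,0,230],"angular":[0,0,0]}
    - {"hand":0,"translation":[0,0,245],"angular":[0,0,0]}
    - {"hand":0,"translation":[0,0,245],"angular":[0,0,0]}

```text
t: 10.72
eef_pos: [0.6304, -0.0619, 0.3432]
tool_rot: [0.0, 0.662, 0.749, 0.0]
contact_force: [-0.1, 0.3, -0.0]
gripper_width: 0.378
grasp_force: 0.0
```

drive_tool:
  commands:
    - {"hand":0,"translation":[-40,55,0],"angular":[0,0,0]}
    - {"hand":0,"translation":[-75,100,0],"angular":[0,0,0]}
    - {"hand":0,"translation":[-110,145,0],"angular":[0,0,0]}
    - {"hand":0,"translation":[-140,190,0],"angular":[0,0,0]}
    - {"hand":0,"translation":[-158,235,0],"angular":[0,0,0]}
    - {"hand":0,"translation":[-165,257,0],"angular":[0,0,0]}
    - {"hand":0,"translation":[-165,257,0],"angular":[0,0,0]}
    - {"hand":0,"translation":[-165,257,0],"angular":[0,0,0]}

```text
t: 11.72
eef_pos: [0.4651, 0.1939, 0.3415]
tool_rot: [-0.0, 0.663, 0.749, -0.001]
contact_force: [-0.0, -0.2, 0.5]
gripper_width: -0.001
grasp_force: 0.0
```

```bash
python3 s.py 4 side top; python3 - <<'E'
import cv2,numpy as np
a=cv2.imread('pics/side4.png')[100:330,210:450];b=cv2.imread('pics/top4.png')[120:350,160:400]
cv2.imwrite('pics/c4.png',cv2.resize(np.hstack([a,b]),(800,384),interpolation=cv2.INTER_CUBIC))
E
```

```text
{'t': 11.725, 'q': array([-0.744 ,  0.1039,  0.2463,  1.8432, -0.0263,  1.2002, -0.3676]), 'eef_pos': array([0.4651, 0.1939, 0.3415]), 'tool_rot': array([-0.0001,  0.6628,  0.7488, -0.0013]), 'contact_force': array([-0.04  , -0.2367,  0.4941]), 'gripper_width': -0.0005093601438803433, 'grasp_force': 0.0}
side tcp px [[233.0014 168.6126]]
top tcp px [[200.3329 303.9531]]
```

View pics/c4.png

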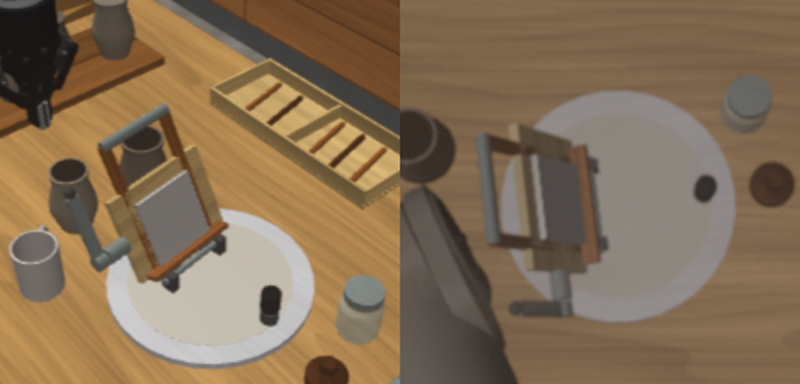

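```bash
cat > c.py <<'E'
from geo import *
np.set_printoptions(precision=4,suppress=True)
ms,mt=[bot.camera_model(c) for c in("side","top")]
S=dict(tip=(252,217.6),barL=(273,187),barR=(309,167.5))
T=dict(tip=(228.4,305.4),barL=(215.5,264),barR=(210.6,205))
im=cv2.imread("pics/side4.png");g=im.max(2)[265:305,360:385].astype(int)
ys,xs=np.nonzero(g<60);print("dark knob side",xs.mean()+360,ys.min()+265,ys.max()+265,xs.min()+360,xs.max()+360)
def res(p):
    M=model(0.6156,0.0477,p[0]); return np.concatenate([(proj(m,M[k])[0]-v) for m,D in((ms,S),(mt,T)) for k,v in D.items()])
r=least_squares(res,[-1.446]);print(r.x, r.x+2.4932,res(r.x).reshape(-1,2).round(1).tolist())
M=model(0.6156,0.0477,r.x[0]);print(M)
for z in(.088,.104,.12): print(z,proj(ms,M["knob"]*[1,1,0]+[0,0,z]),proj(mt,M["knob"]*[1,1,0]+[0,0,z]))
im0=cv2.imread("pics/side0.png").max(2)[275:305,312:340];ys,xs=np.nonzero(im0<60);print("start dark",xs.mean()+312,ys.min()+275,ys.max()+275)
M0=model(0.6156,0.0477,-2.4932)
for z in(.088,.104,.12): print(z,proj(ms,M0["knob"]*[1,1,0]+[0,0,z]))
E
python3 c.py
```

```text
dark knob side 371.73267326732673 272 293 367 377
[-1.4419] [1.0513] [[-0.4, -1.9], [-2.1, 1.5], [0.5, -2.8], [1.6, -0.2], [1.8, 2.1], [-0.0, -3.8]]
{'knob': array([ 0.6297, -0.0614,  0.104 ]), 'knobtop': array([ 0.6297, -0.0614,  0.12  ]), 'centre': array([0.6156, 0.0477, 0.062 ]), 'barR': array([0.6572, 0.1936, 0.2624]), 'barL': array([0.5382, 0.1782, 0.2624]), 'bar': array([0.5977, 0.1859, 0.2624]), 'pivot': array([0.4763, 0.1109, 0.1408]), 'tip': array([0.4704, 0.1567, 0.2363])}
0.088 [[372.0384 284.214 ]] [[343.6908 234.2331]]
0.104 [[372.4655 279.5867]] [[344.2509 232.8301]]
0.12 [[372.9019 274.8584]] [[344.825  231.3921]]
start dark 324.9238095238095 283 304
0.088 [[324.9503 295.4432]]
0.104 [[324.8669 290.8479]]
0.12 [[324.7816 286.1503]]
```

drive_tool:
  commands:
    - {"hand":0,"translation":[0,2,-50],"angular":[0,0,0]}
    - {"hand":0,"translation":[0,2,-100],"angular":[0,0,0]}
    - {"hand":0,"translation":[0,2,-122],"angular":[0,0,0]}
    - {"hand":0,"translation":[0,2,-122],"angular":[0,0,0]}
    - {"hand":0,"translation":[0,2,-122],"angular":[0,0,0]}

```text
t: 12.45
eef_pos: [0.4661, 0.197, 0.2219]
tool_rot: [0.0, 0.663, 0.749, 0.001]
contact_force: [-0.1, 0.1, 0.3]
gripper_width: -0.002
grasp_force: 0.0
```

drive_tool:
  commands:
    - {"hand":0,"translation":[2,-15,0],"angular":[0,0,0]}
    - {"hand":0,"translation":[4,-27,0],"angular":[0,0,0]}
    - {"hand":0,"translation":[6,-39,0],"angular":[0,0,0]}
    - {"hand":0,"translation":[7,-51,0],"angular":[0,0,0]}
    - {"hand":0,"translation":[8,-63,0],"angular":[0,0,0]}
    - {"hand":0,"translation":[10,-75,0],"angular":[0,0,0]}
    - {"hand":0,"translation":[12,-87,0],"angular":[0,0,0]}
    - {"hand":0,"translation":[13,-99,0],"angular":[0,0,0]}
    - {"hand":0,"translation":[15,-111,0],"angular":[0,0,0]}
    - {"hand":0,"translation":[16,-123,0],"angular":[0,0,0]}
    - {"hand":0,"translation":[18,-138,0],"angular":[0,0,0]}
    - {"hand":0,"translation":[18,-138,0],"angular":[0,0,0]}

```text
t: 13.95
eef_pos: [0.4833, 0.0578, 0.2208]
tool_rot: [0.0, 0.663, 0.748, -0.0]
contact_force: [-0.9, -0.8, -0.5]
gripper_width: -0.004
grasp_force: 0.0
```

```bash
python3 s.py 5 side top; python3 - <<'E'
import cv2,numpy as np
a=cv2.imread('pics/side5.png')[100:330,210:450];b=cv2.imread('pics/top5.png')[120:350,160:400]
cv2.imwrite('pics/c5.png',cv2.resize(np.hstack([a,b]),(800,384),interpolation=cv2.INTER_CUBIC))
E
```

```text
{'t': 13.95, 'q': array([-0.5305,  0.1952,  0.3234,  2.0388, -0.0772,  0.9189, -0.0454]), 'eef_pos': array([0.4833, 0.0578, 0.2208]), 'tool_rot': array([ 0.0001,  0.6632,  0.7484, -0.0001]), 'contact_force': array([-0.8744, -0.7768, -0.515 ]), 'gripper_width': -0.004424106639497753, 'grasp_force': 0.0}
side tcp px [[283.8928 243.281 ]]
top tcp px [[284.9033 298.9381]]
```

View pics/c5.png

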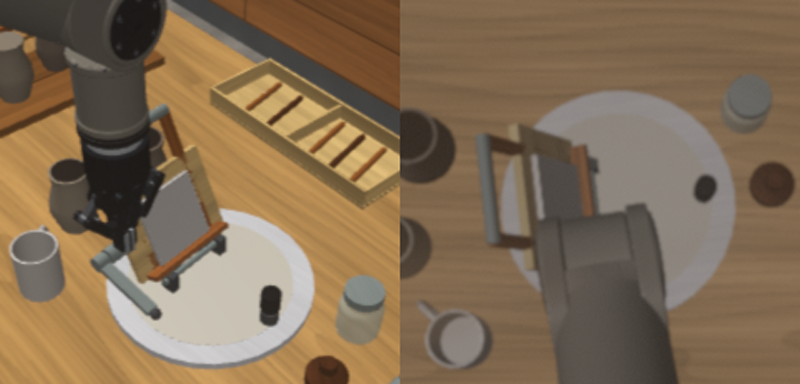

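drive_tool:
  commands:
    - {"hand":0,"translation":[-10,-10,50],"angular":[0,0,0]}
    - {"hand":0,"translation":[-10,-10,100],"angular":[0,0,0]}
    - {"hand":0,"translation":[-10,-10,150],"angular":[0,0,0]}
    - {"hand":0,"translation":[-10,-10,150],"angular":[0,0,0.1]}

```text
t: 14.55
eef_pos: [0.475, 0.0503, 0.375]
tool_rot: [0.002, 0.623, 0.782, 0.003]
contact_force: [-1.1, 0.2, -0.4]
gripper_width: 0.002
grasp_force: 0.0
```

```bash
cat > d.py <<'E'
from geo import *
np.set_printoptions(precision=4,suppress=True)
ms,mt=[bot.camera_model(c) for c in("side","top")]
for l in(2.2,2.3,2.45): M=model(.6156,.0477,-1.442,.45,l);print(l,M["tip"],proj(ms,M["tip"]),proj(mt,M["tip"]))
for c in("side","top"):
    im=bot.read_camera(c);cv2.imwrite(f"pics/{c}6.png",im[:,:,::-1])
    for n in("leg_tip","vase_a","mug"):
      for d in bot.outline_of(c,n)[:2]:
        ys,xs=np.nonzero(d["pixels"])
        if len(xs): i=ys.argmax();print(c,n,round(d["score"],2),np.round(d["position"],1),xs.min(),xs.max(),ys.min(),ys.max(),"lowest at",xs[i],ys[i])
a=cv2.imread('pics/side6.png')[100:330,210:450];b=cv2.imread('pics/top6.png')[120:350,160:400]
cv2.imwrite('pics/c6.png',cv2.resize(np.hstack([a,b]),(800,384),interpolation=cv2.INTER_CUBIC))
E
python3 d.py
```

```text
2.2 [0.4897 0.0075 0.1219] [[303.2846 287.0649]] [[311.0495 299.7054]]
2.3 [0.4894 0.0099 0.1116] [[302.7135 289.5183]] [[309.7618 300.251 ]]
2.45 [0.4887 0.0154 0.0967] [[301.2565 292.4939]] [[306.9511 301.148 ]]
side leg_tip 0.65 [284.2 269.4] 265 304 251 294 lowest at 300 294
side vase_a 0.79 [254.3 217.8] 239 267 196 240 lowest at 254 240
side vase_a 0.69 [293.2 193.6] 282 309 176 210 lowest at 287 210
side mug 0.97 [234.6 258.8] 215 248 235 280 lowest at 229 280
top vase_a 0.79 [156.6 267.7] 136 178 249 286 lowest at 153 286
top vase_a 0.72 [168.2 207.6] 147 192 184 230 lowest at 170 230
top mug 0.83 [193.9 325.5] 170 214 300 340 lowest at 195 340
```

View pics/c6.png

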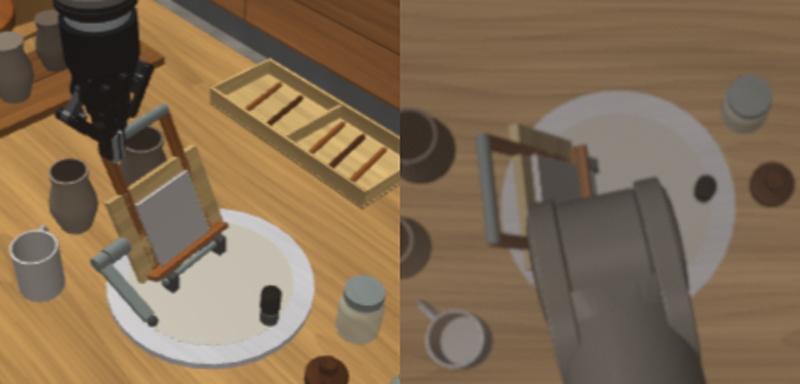

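drive_tool:
  commands:
    - {"hand":0,"translation":[15,16,10],"angular":[0,0,0.16]}
    - {"hand":0.3,"translation":[30,32,10],"angular":[0,0,0.32]}
    - {"hand":1,"translation":[45,48,10],"angular":[0,0,0.48]}
    - {"hand":1,"translation":[60,64,10],"angular":[0,0,0.64]}
    - {"hand":1,"translation":[75,80,10],"angular":[0,0,0.8]}
    - {"hand":1,"translation":[90,96,10],"angular":[0,0,0.96]}
    - {"hand":1,"translation":[105,112,10],"angular":[0,0,1.12]}
    - {"hand":1,"translation":[115,126,5],"angular":[0,0,1.28]}
    - {"hand":1,"translation":[123,136,0],"angular":[0,0,1.44]}
    - {"hand":1,"translation":[123,136,0],"angular":[0,0,1.475]}
    - {"hand":1,"translation":[123,136,0],"angular":[0,0,1.475]}
    - {"hand":1,"translation":[123,136,0],"angular":[0,0,1.475]}

```text
t: 16.45
eef_pos: [0.5961, 0.1846, 0.3712]
tool_rot: [0.0, -0.062, 0.998, -0.0]
contact_force: [-0.2, -0.1, 0.6]
gripper_width: 1.004
grasp_force: 0.0
```

```bash
python3 s.py 7 side top; python3 - <<'E'
import cv2,numpy as np
a=cv2.imread('pics/side7.png')[100:330,210:450];b=cv2.imread('pics/top7.png')[120:350,160:400]
cv2.imwrite('pics/c7.png',cv2.resize(np.hstack([a,b]),(800,384),interpolation=cv2.INTER_CUBIC))
E
```

```text
{'t': 16.45, 'q': array([-0.5209,  0.3055,  0.1588,  1.5284, -0.0491,  1.3113,  1.3385]), 'eef_pos': array([0.5961, 0.1846, 0.3712]), 'tool_rot': array([ 0.0002, -0.0622,  0.9981, -0.    ]), 'contact_force': array([-0.2414, -0.1049,  0.5765]), 'gripper_width': 1.0035267755919082, 'grasp_force': 0.0}
side tcp px [[287.2169 134.8761]]
top tcp px [[205.7932 222.1566]]
```

View pics/c7.png

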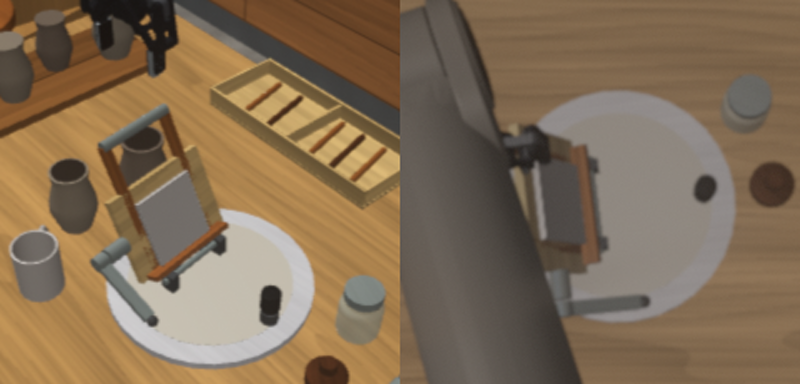

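drive_tool:
  commands:
    - {"hand":1,"translation":[2,1,-50],"angular":[0,0,0]}
    - {"hand":1,"translation":[2,1,-90],"angular":[0,0,0]}
    - {"hand":1,"translation":[2,1,-114],"angular":[0,0,0]}
    - {"hand":1,"translation":[2,1,-114],"angular":[0,0,0]}
    - {"hand":0.4,"translation":[2,1,-114],"angular":[0,0,0]}
    - {"hand":0.1,"translation":[2,1,-114],"angular":[0,0,0]}
    - {"hand":0,"translation":[2,1,-114],"angular":[0,0,0]}
    - {"hand":0,"translation":[2,1,-114],"angular":[0,0,0]}
    - {"hand":0,"translation":[2,1,-114],"angular":[0,0,0]}
  force: 25

```text
t: 17.68
eef_pos: [0.5983, 0.1875, 0.2575]
tool_rot: [0.001, -0.064, 0.998, 0.001]
contact_force: [-0.3, 3.4, 2.7]
gripper_width: 0.18
grasp_force: 24.5
```

```bash
python3 - <<'E'
from geo import *
A=model(.6156,.0477,-1.442)["bar"]
for l in(.4,.35,.3,.25,.2,.15,.1,.05,0): print(l,np.round(1000*(model(.6156,.0477,-1.442,l)["bar"]-A),1))
E
```

```text
0.4 [ 1.2 -9.1  5.2]
0.35 [  2.4 -18.4  10. ]
0.3 [  3.6 -28.   14.3]
0.25 [  4.9 -37.7  18.1]
0.2 [  6.2 -47.6  21.4]
0.15 [  7.5 -57.7  24.3]
0.1 [  8.8 -67.9  26.6]
0.05 [ 10.1 -78.2  28.3]
0 [ 11.5 -88.6  29.6]
```

drive_tool:
  commands:
    - {"hand":0,"translation":[0.6,-4.6,2.7],"angular":[0,0,0]}
    - {"hand":0,"translation":[1.2,-9.1,5.2],"angular":[0,0,0]}
    - {"hand":0,"translation":[2.4,-18.4,10],"angular":[0,0,0]}
    - {"hand":0,"translation":[3.6,-28,14.3],"angular":[0,0,0]}
    - {"hand":0,"translation":[4.9,-37.7,18.1],"angular":[0,0,0]}
    - {"hand":0,"translation":[6.2,-47.6,21.4],"angular":[0,0,0]}
    - {"hand":0,"translation":[7.5,-57.7,24.3],"angular":[0,0,0]}
    - {"hand":0,"translation":[8.8,-67.9,26.6],"angular":[0,0,0]}
    - {"hand":0,"translation":[10.1,-78.2,28.3],"angular":[0,0,0]}
    - {"hand":0,"translation":[10.8,-83.5,29],"angular":[0,0,0]}
    - {"hand":0,"translation":[11.5,-89,29.6],"angular":[0,0,0]}
    - {"hand":0,"translation":[11.5,-89,29.6],"angular":[0,0,0]}

```text
t: 19.18
eef_pos: [0.61, 0.0966, 0.2865]
tool_rot: [0.0, -0.063, 0.998, -0.0]
contact_force: [4.6, 3.3, 3.6]
gripper_width: 0.176
grasp_force: 25.9
```

drive_tool:
  commands:
    - {"hand":0,"translation":[0,0,0],"angular":[0,0,0]}
    - {"hand":0,"translation":[0,0,0],"angular":[0,0,0]}
    - {"hand":0,"translation":[0,0,0],"angular":[0,0,0]}
    - {"hand":0,"translation":[0,0,0],"angular":[0,0,0]}

```text
t: 19.68
eef_pos: [0.6098, 0.0975, 0.2865]
tool_rot: [0.0, -0.064, 0.998, -0.0]
contact_force: [4.7, 1.5, 3.2]
gripper_width: 0.18
grasp_force: 25.9
```

```bash
python3 s.py 8 side top; python3 - <<'E'
import cv2,numpy as np
a=cv2.imread('pics/side8.png')[100:330,210:450];b=cv2.imread('pics/top8.png')[120:350,160:400]
cv2.imwrite('pics/c8.png',cv2.resize(np.hstack([a,b]),(800,384),interpolation=cv2.INTER_CUBIC))
from geo import *
ms,mt=[bot.camera_model(c) for c in("side","top")]
M=model(.6156,.0477,-1.442,0.,2.45)
sc=lambda m,k,ox,oy:np.round(((proj(m,M[k])[0]-[ox,oy])*1.667),0)
for k in("barL","barR","tip","pivot","knob"): print(k,M[k],sc(ms,k,210,100),sc(mt,k,160,120)+[400,0])
E
```

```text
{'t': 19.675, 'q': array([-0.3966,  0.3484,  0.179 ,  1.6626, -0.0669,  1.1362,  1.4985]), 'eef_pos': array([0.6098, 0.0975, 0.2865]), 'tool_rot': array([ 0.0002, -0.0638,  0.998 , -0.0001]), 'contact_force': array([4.7478, 1.5069, 3.1925]), 'gripper_width': 0.1796762177468851, 'grasp_force': 25.906421542167664}
side tcp px [[319.2325 184.22  ]]
top tcp px [[262.3256 224.4309]]
barL [0.54967494 0.08957943 0.292     ] [148. 159.] [577. 229.]
barR [0.66868101 0.10499229 0.292     ] [214. 116.] [564. 119.]
tip [0.48893771 0.01354547 0.07535549] [154. 332.] [646. 303.]
pivot [0.48025474 0.08058859 0.157     ] [115. 265.] [590. 305.]
knob [ 0.62972846 -0.06138889  0.104     ] [271. 299.] [707. 188.]
```

View pics/c8.png

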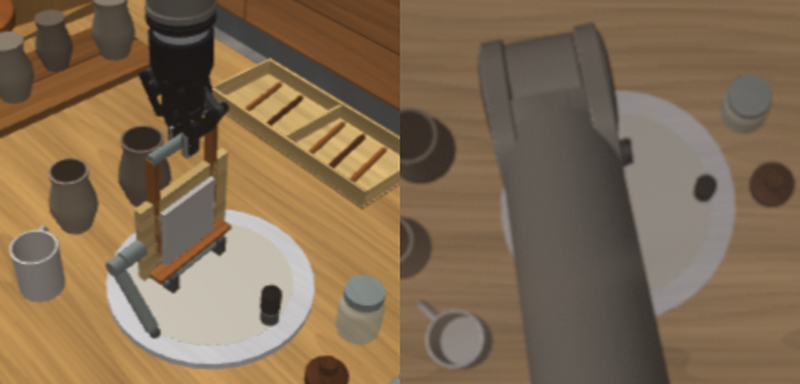

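```bash
python3 -c "
from station import bot
print(bot.hand_in())"
```

```text
the job is handed in; nothing more can be done
None
```

I handed the job in at about 20 s without seeing the judge's result; the last pictures and readings show the head at the second hole, the plunger home, the leg fully down, the easel held upright by its bar and the bystanders apparently unmoved.

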